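# Third hand at the mould-frame jig

### The job

Be my third hand while I screw together the wooden frame for a casting mould: pick up the longer of the two pine boards, stand it on its long edge on the jig's bed with its end up against the end stop, and press it flat against the sprung fence with a steady push of about 10 newtons, so that the fence sits about halfway along its travel and never runs to the end of it. Finish while still gripping the board and keeping up that push - do not let go. Leave the other board, the mug, the jar of brushes and the screwdriver where they are.

Things in the scene. Friction and masses are not known exactly. Their poses are not given: they have to be found in the camera images.
- long_board: the longer pine board, 20 x 180 x 80 mm (own x: thickness, own y: length, own z: height), plain pale wood with small dark pilot holes near its ends, about 0.1 to 0.2 kg; starts standing on its long edge on the table, its length within about 0.5 rad of world y. Origin: centre of its underside. Both ends and both faces are alike.
- short_board: the shorter pine board, same wood, 20 x 110 x 80 mm, standing on edge on the table; the two boards may have changed places. Origin: centre of its underside. Not needed now.
- jig: the frame jig, fixed to the table: plywood bed 15 mm thick, x -75 to +115 mm, y +-125 mm in its own frame. Origin: on the table under the bed. Own x is the pressing direction, away from the robot (within 0.25 rad of world x); own y runs along the fence towards the end stop. Behind the fence a fixed steel spring housing, 24 mm above the bed, at x +81 to +103 mm.
- fence_face (a point): the wooden face strip of the sprung fence, the part the board is pressed against: 190 mm long in jig y (from -100 to +90 mm), 16 mm thick with its backing bar, its top 22 mm above the bed (so gripper fingers holding the board's upper half pass over it). The point lies on its front face (towards the robot), at mid-length, at bed level; its own x is the jig's x. It slides with the fence.
- fence (a joint): how far the fence is pushed back along jig x, m: 0 at rest (front face at jig x = +20 mm), 0.030 at the end of its travel. The spring pushes back with 3 N at rest, 0.5 N more per mm: 10.5 N at 0.015, 18 N at 0.030.
- corner (a point): inner corner on the bed surface, fixed with the jig: where the line of the fence face at rest meets the end stop (jig x +20, y +100, z +15 mm). The end stop is a dark wood block fixed on the bed, jig x -40 to +60 mm, y +100 to +120 mm, 40 mm above the bed; the board end goes against its face at y +100, which puts the centre of the board at jig y +10 mm.
- mug: a green glazed mug, 80 mm across and 90 mm tall; origin: centre of its foot. A bystander.
- brush_jar: a glass jar, 76 mm across and 90 mm tall, with brushes standing up to about 140 mm; origin: centre of its foot. A bystander.
- screwdriver: a screwdriver lying on the table along world x, waiting for the person; origin at its underside near mid-length. A bystander.
Mind the look-alikes: they are no part of the job. Leave any purple or turquoise look-alike of the long_board alone.

How it is judged:
By the outcome, as a careful person would: the job done as asked, in the order asked, and still so for the second after the job is handed in, while the arm keeps its last pose, push and grip.
It also fails if it takes over 58 s, if anything falls off the work surface, if the arm or the gripper's body presses on something with over 40 N, if the wrist force passes 120 N, or if a joint passes its speed limit or range.

### The arm

A 6-joint arm with a two-finger parallel gripper is mounted at the origin on the work surface. World frame = base frame: x ahead of the robot, y to its left, z up, the work surface at z = 0. Lengths are in mm, angles in rad, forces in N, time in s.
With the tool pointing down it reaches from about 350 to 950 mm from the base axis. Payload 17.4 kg.
Tool frame: the origin (TCP) lies midway between the tips of the shut fingers; the grasp point (between the pads) lies r.pinch_z behind it (r.pinch_z is the distance from the TCP to the grasp point, in mm); z points along the fingers, y is the direction in which the jaws open and shut (so a half turn about z gives the same grasp; the last joint's range is limited). The gripper opens to 93 mm and grips with 3 to 60 N. Pads are 15 mm wide; open, the fingers measure 128 mm over their backs; the gripper's body (75 mm by 188 mm) begins 65 mm behind the grasp point.
Start: joints at [1.278, 0.116, 1.442, -0, 1.584, -0.038], TCP at [170.143, 653.21, 218.646] pointing down, gripper open.
Joint ranges: [-2.83, 2.83], [-0.83, 2.19], [0.07, 2.5], [-1.14, 4.28], [0.01, 3], [-2.97, 2.97]. Speed limits (rad/s): [1.89, 1.89, 2.22, 3.14, 3.14, 3.14].

### API

Orientations are given as a rotation vector (axis times angle).
In Python, from rig import r gives the robot as it stands.
- The arm moves only by the shell command python3 -m handwheel 'ROWS' [FORCE]. ROWS is JSON, a list of rows, each a list of 7 numbers: the shift along the tool's x, y, z in m, then the turn, a rotation vector about the tool's x, y, z in rad, then the opening, from -1 (shut) to 1 (fully open). In form: [[tx, ty, tz, ax, ay, az, hand], ...]. A call has exactly 8 rows; each row shifts and turns the commanded pose from where the row before left it, along the tool's axes as they then stand; what a row does not reach is not made up. A row lasts 1/8 s, in which the tool goes at most 62.5 mm and 10.7 degrees, less where a joint would pass 70% of its speed; a pose out of reach is approached as far as the arm can. A call is refused whole if a number of a shift passes 0.0625 or a number of a turn 0.188, either way. A call with a gripper value outside its range is refused whole. The fingers move at their own pace and stop on an object; FORCE is the grip in N (left out, the last holds). Time passes only in rows, so rows that do not move let the fingers close, or fill a call up. It gives the time, the measured TCP pose, the force and the opening at its end, in the units of the state.
- r.sense(): the state, without advancing time (a new reading comes with each control period).
- r.snapshot(name): name is "side" or "top"; returns the picture (420x560x3 uint8, blue, green, red); there is no depth.
- r.get_calibration(name): a dict with "mtx" (3x3 intrinsics, pixels), "k1" (the pictures are not rectified: a ray, as slopes to the right and down, at radius r is drawn at 1 + k1 r^2 times it, then the intrinsics apply), "R" (3x3) and "t" (3): a world point X has camera coordinates R X + t. Camera axes: x right, y down, z forward; pixel columns grow to the right and rows downward; lengths in mm; the calibration is good to about 2 mm. A picture is of the moment at which its call begins. get_calibration takes no time and is no camera call.
- r.finish_job(): hands the job in, once; it reports no verdict.
The state is a dict: "t": time; "qpos": joint angles; "dq": joint speeds; "tau": joint torques, N m; "eef_pos": TCP position; "orientation": TCP orientation; "wrist_force": force on the tool from outside, world axes, zero at the start; "torque": the same for the moment, N m; "gripper_width": opening from 0.0 (shut) to 1.0 (fully open).
Only numpy, scipy, OpenCV 4.12 (cv2) and the standard library are available. Lean on these libraries where they do the work, as an engineer would, in place of code of your own. Each camera call takes 0.05 s, during which the arm holds its last target. There are 200 camera calls.

## Working session

There is one attempt and no reset: what is moved stays moved. The work goes in short steps, Python scripts to look and compute and a shell command to move; the robot and the scene stay as the last step left them, time stands still between calls to the robot, and variables do not carry over. Pictures are saved under pics/ and viewed, about 8 in all and at most 12, crops included, and the job is handed in when it is done.

```bash
mkdir -p pics; ls; python3 - <<'E'
from rig import r
import cv2
for n in("side","top"):
    cv2.imwrite(f"pics/{n}0.png",r.snapshot(n)); c=r.get_calibration(n); print(n,c)
print(r.sense(),r.pinch_z)
E
```

```text
pics
side {'mtx': array([[477.10058469,   0.        , 280.60435966],
       [  0.        , 477.10058469, 216.6976445 ],
       [  0.        ,   0.        ,   1.        ]]), 'k1': -0.09230151513076419, 'R': array([[ 0.9172498 , -0.3978022 , -0.02015493],
       [-0.27163085, -0.58771188, -0.76210985],
       [ 0.29132368,  0.70451981, -0.64713395]]), 't': array([-502.26969964,  182.06341901, 1254.06249477])}
top {'mtx': array([[395.91501378,   0.        , 283.08830493],
       [  0.        , 395.91501378, 203.98833971],
       [  0.        ,   0.        ,   1.        ]]), 'k1': -0.017880717662551754, 'R': array([[ 0.02304241, -0.99950106,  0.02160278],
       [-0.98373312, -0.02651893, -0.17766794],
       [ 0.17815218, -0.01715747, -0.98385335]]), 't': array([   8.14527773,  538.92552954, 1029.86227884])}
{'t': 0.1, 'qpos': array([ 1.27817765e+00,  1.16430348e-01,  1.44218226e+00,  1.04332625e-05,
        1.58398376e+00, -3.77933246e-02]), 'dq': array([-0.0013288 , -0.00287617, -0.00225039, -0.00109903,  0.00078607,
        0.00096293]), 'tau': array([ 3.69032845e-03, -7.22888231e+01, -6.23878741e+01,  7.82613899e-02,
        2.27517576e-02, -6.35056244e-05]), 'eef_pos': array([170.10271373, 653.03586873, 217.9942355 ]), 'orientation': array([-3.99174055e-01, -3.11595255e+00,  1.55237678e-03]), 'wrist_force': array([0.39218157, 0.21658641, 0.87953897]), 'torque': array([ 0.0032255 , -0.00679659,  0.0117678 ]), 'gripper_width': 1.002696136839814} 18.8
```

View pics/top0.png

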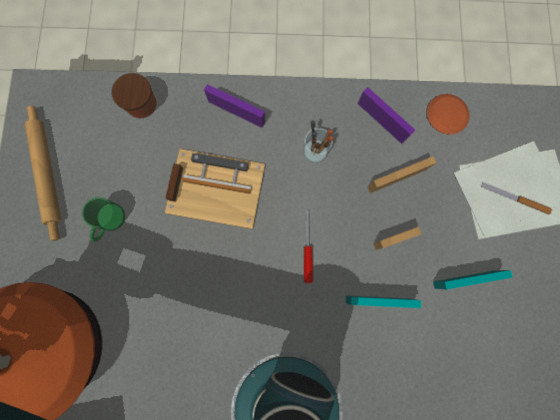

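View pics/side0.png

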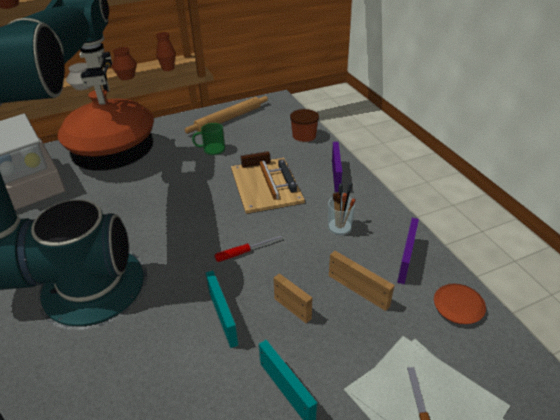

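Candidates for the long board: pale boards at top (402,173), the long one, and (397,238), the short one. The look-alikes are purple at (235,105) and (385,115), and turquoise at (383,302) and (473,279). I choose (402,173) and check it in a close crop along with the jig.

```bash
cat > h.py <<'E'
import numpy as np, cv2
from rig import r
def plane(n,uv,z):
    c=r.get_calibration(n); d=np.array([c['k1'],0,0,0,0.])
    p=cv2.undistortPoints(np.float64(uv).reshape(-1,1,2),c['mtx'],d).reshape(-1,2)
    R,t=c['R'],np.array(c['t']); o=-R.T@t
    D=np.c_[p,np.ones(len(p))]@R
    return o+D*((z-o[2])/D[:,2])[:,None]
def proj(n,X):
    c=r.get_calibration(n)
    return cv2.projectPoints(np.float64(X).reshape(-1,1,3),cv2.Rodrigues(c['R'])[0],np.float64(c['t']),c['mtx'],np.array([c['k1'],0,0,0,0.]))[0].reshape(-1,2)
E
python3 - <<'E'
import cv2,numpy as np
im=cv2.imread('pics/top0.png')
a=cv2.resize(im[145:205,360:445],None,fx=4.6,fy=4.6,interpolation=cv2.INTER_CUBIC)
b=cv2.resize(im[142:234,158:272],None,fx=6,fy=6,interpolation=cv2.INTER_CUBIC)
cv2.imwrite('pics/c1.png',b)
s=cv2.imread('pics/side0.png')
c=cv2.resize(s[240:330,260:410],None,fx=2.6,fy=2.6,interpolation=cv2.INTER_CUBIC)
o=np.zeros((276+234,391,3),np.uint8);o[:276,:391]=a;o[276:,:390]=c
cv2.imwrite('pics/c2.png',o)
E
```

```text
(no output)
```

View pics/c1.png

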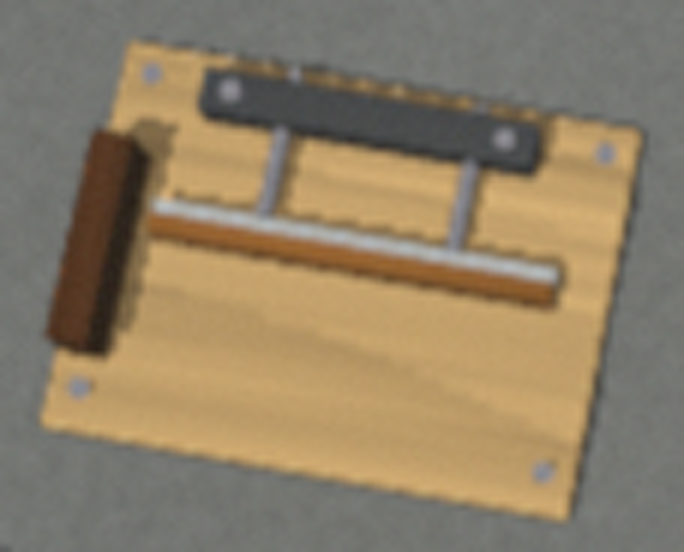

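View pics/c2.png

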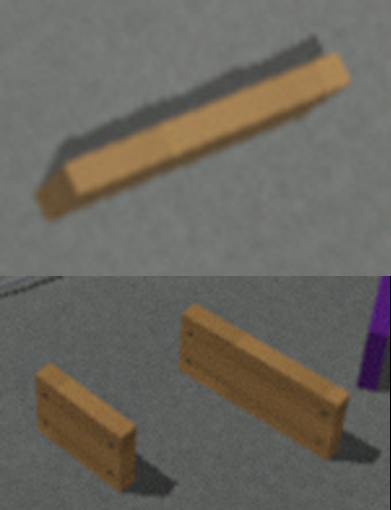

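```bash
cat >> h.py <<'E'
def fit(P,M):
    m,p=M.mean(0),P.mean(0);H=(M-m).T@(P-p)
    th=np.arctan2(H[0,1]-H[1,0],H[0,0]+H[1,1])
    R=np.array([[np.cos(th),-np.sin(th)],[np.sin(th),np.cos(th)]])
    t=p-R@m
    return t,th,(P-(M@R.T+t))
E
python3 - <<'E'
from h import *
np.set_printoptions(precision=3,suppress=True)
f=lambda a,s,o:(np.array(a)+.5)/s-.5+o
J=plane('top',f([(133,41),(641,128),(570,520),(42,428)],6,(158,142)),15)[:,:2]
print(fit(J,np.array([(115,125),(115,-125),(-75,-125),(-75,125.)])))
B=plane('top',f([(64,160),(80,195),(350,78),(336,54)],4.6,(360,145)),80)[:,:2]
print(B);print(fit(B,np.array([(10,90),(-10,90),(-10,-90),(10,-90.)])))
E
```

```text
(array([566.546, 216.079]), np.float64(-0.14714932337896736), array([[-0.097, -1.677],
       [ 0.452,  1.592],
       [-0.1  ,  0.611],
       [-0.254, -0.526]]))
[[ 606.499 -219.303]
 [ 585.802 -228.303]
 [ 661.434 -390.91 ]
 [ 675.972 -383.188]]
(array([ 632.427, -305.426]), np.float64(0.41851633818419065), array([[ 1.512, -0.174],
       [-0.911, -1.045],
       [ 1.568,  0.813],
       [-2.168,  0.406]]))
```

Top crops: the jig's bed corners are sharp, with the dark stop on the left (+y) side and the fence along its middle. The chosen board is plain pale wood with dark pilot holes, clearly longer than its neighbour and measured at about 179 mm. Moving now.

```bash
cat >> h.py <<'E'
from scipy.spatial.transform import Rotation as Ro
def to(x,y,z,yaw):
    "tool-frame shift (mm) with orientation kept, and tool z turn so that tool y lies at yaw (mod pi); tilt error"
    s=r.sense();R=Ro.from_rotvec(s['orientation']).as_matrix()
    d=R.T@(np.array([x,y,z])-s['eef_pos'])
    a=np.arctan2(R[1,1],R[0,1]);w=(yaw-a+np.pi/2)%np.pi-np.pi/2
    print('t %.2f'%s['t'],'eef',s['eef_pos'].round(1),'yaw %.3f'%a,'Rz',R[:,2].round(4),'F',s['wrist_force'].round(1),'w %.3f'%s['gripper_width'])
    print('shift',d.round(1),'turn about tool z %.3f'%-w)
    return s
E
python3 -m handwheel '[[-0.0383,-0.045,0,0,0,0,1],[-0.0383,-0.045,0,0,0,0,1],[-0.0383,-0.045,0,0,0,0,1],[-0.0383,-0.045,0,0,0,0,1],[-0.0383,-0.045,0,0,0,0,1],[-0.0383,-0.045,0,0,0,0,1],[-0.0383,-0.045,0,0,0,0,1],[-0.0383,-0.045,0,0,0,0,1]]'
python3 -m handwheel '[[-0.0383,-0.045,0,0,0,0,1],[-0.0383,-0.045,0,0,0,0,1],[-0.0383,-0.045,0,0,0,0,1],[-0.0383,-0.045,0,0,0,0,1],[-0.0383,-0.045,0,0,0,0,1],[-0.0383,-0.045,0,0,0,0,1],[-0.0383,-0.045,0,0,0,0,1],[-0.0383,-0.045,0,0,0,0,1]]'
python3 -c "
from h import *
to(632.4,-305.4,218,0.4185)"
```

```text
t: 1.1
eef_pos: [376.2, 225.8, 218.6]
orientation: [0.399, 3.116, 0.0]
wrist_force: [0.4, 0.4, 0.7]
gripper_width: 1.003
t: 2.1
eef_pos: [582.2, -200.0, 218.4]
orientation: [-0.4, -3.116, -0.0]
wrist_force: [0.8, 1.3, 1.0]
gripper_width: 0.996
t 2.10 eef [ 582.2 -200.   218.4] yaw 1.316 Rz [-2.e-04  2.e-04 -1.e+00] F [0.8 1.3 1. ] w 0.996
shift [-75.2 -89.3   0.3] turn about tool z 0.897
```

```bash
python3 -m handwheel '[[-0.0375,-0.0445,0,0,0,0,1],[-0.0375,-0.0445,0,0,0,0,1],[0,0,0,0,0,0.1795,1],[0,0,0,0,0,0.1795,1],[0,0,0.02,0,0,0.1795,1],[0,0,0.03,0,0,0.1795,1],[0,0,0.03,0,0,0.1795,1],[0,0,0,0,0,0,1]]'
python3 - <<'E'
from h import *
s=to(632.4,-305.4,42,.4185)
cv2.imwrite('pics/side1.png',r.snapshot('side'));t=r.snapshot('top')
cv2.imwrite('pics/top1.png',t)
a=cv2.resize(r.snapshot('side')[200:330,290:430],None,fx=4,fy=4,interpolation=2)
b=cv2.resize(t[110:240,340:460],None,fx=4,fy=4,interpolation=2)[:, :480]
cv2.imwrite('pics/c3.png',np.hstack([a[:,:320*1+0] if 0 else cv2.resize(a,(320,297)),np.zeros((297,1,3),np.uint8),cv2.resize(b,(274,297))]))
E
```

```text
t: 3.1
eef_pos: [630.8, -302.5, 135.9]
orientation: [-1.708, -2.632, 0.001]
wrist_force: [-0.1, 0.2, 0.4]
gripper_width: 0.996
t 3.10 eef [ 630.8 -302.5  135.9] yaw 0.419 Rz [-0.004   0.0021 -1.    ] F [-0.1  0.2  0.4] w 0.996
shift [-3.6  0.5 93.9] turn about tool z 0.001
```

View pics/c3.png

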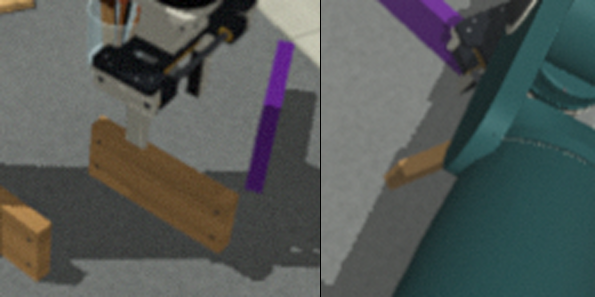

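The side crop shows the jaws straddling the long board near its middle, at crop (140,130). The top view is covered by the arm. Descend and grip.

```bash
python3 -m handwheel '[[-0.0036,0,0.03,0,0,0,1],[0,0,0.03,0,0,0,1],[0,0,0.024,0,0,0,1],[0,0,0.01,0,0,0,1],[0,0,0,0,0,0,1],[0,0,0,0,0,0,-1],[0,0,0,0,0,0,-1],[0,0,0,0,0,0,-1]]' 35
python3 -m handwheel '[[0,0,0,0,0,0,-1],[0,0,0,0,0,0,-1],[0,0,0,0,0,0,-1],[0,0,0,0,0,0,-1],[0,0,0,0,0,0,-1],[0,0,0,0,0,0,-1],[0,0,-0.01,0,0,0,-1],[0,0,-0.02,0,0,0,-1]]' 35
python3 -c "
from h import *
to(632.4,-305.4,42,0.4185)"
```

```text
t: 4.25
eef_pos: [633.5, -306.4, 45.2]
orientation: [1.711, 2.634, 0.0]
wrist_force: [-0.4, 0.1, 0.1]
gripper_width: 0.728
t: 5.25
eef_pos: [633.0, -306.1, 75.0]
orientation: [-1.711, -2.633, 0.0]
wrist_force: [0.5, 0.4, -1.3]
gripper_width: 0.212
t 5.25 eef [ 633.  -306.1   75. ] yaw 0.419 Rz [-1.2e-03  6.0e-04 -1.0e+00] F [ 0.5  0.4 -1.3] w 0.212
shift [ 0.9 -0.2 33. ] turn about tool z 0.000
```

```bash
python3 -m handwheel '[[0,0,-0.04,0,0,0,-1],[0,0,-0.055,0,0,0,-1],[0,0,-0.055,0,0,0,-1],[0,0,0,0,0,0.1415,-1],[0,0,0,0,0,0.1415,-1],[0,0,0,0,0,0.1415,-1],[0,0,0,0,0,0.1415,-1],[0,0,0,0,0,0,-1]]' 35
python3 -c "
from h import *
to(551.7,218.3,225,-0.147)"
```

```text
t: 6.25
eef_pos: [633.3, -306.3, 226.2]
orientation: [2.377, 2.052, 0.001]
wrist_force: [0.7, 0.0, -1.3]
gripper_width: 0.215
t 6.25 eef [ 633.3 -306.3  226.2] yaw -0.147 Rz [ 1.1e-03 -6.0e-04 -1.0e+00] F [ 0.7  0.  -1.3] w 0.215
shift [ 507.  -157.5    0.7] turn about tool z 0.000
```

```bash
python3 -m handwheel '[[0.03,-0.01,0,0,0,0,-1],[0.05,-0.016,0,0,0,0,-1],[0.05,-0.016,0,0,0,0,-1],[0.05,-0.016,0,0,0,0,-1],[0.05,-0.016,0,0,0,0,-1],[0.05,-0.016,0,0,0,0,-1],[0.05,-0.016,0,0,0,0,-1],[0.05,-0.016,0,0,0,0,-1]]' 35
python3 -m handwheel '[[0.05,-0.016,0,0,0,0,-1],[0.047,-0.0125,0,0,0,0,-1],[0.02,-0.005,0,0,0,0,-1],[0.01,-0.002,0,0,0,0,-1],[0,0,0.04,0,0,0,-1],[0,0,0.04,0,0,0,-1],[0,0,0.03,0,0,0,-1],[0,0,0,0,0,0,-1]]' 35
python3 - <<'E'
from h import *
s=to(551.7,218.3,60.2,-.147)
t=r.snapshot('top');sd=r.snapshot('side')
cv2.imwrite('pics/top2.png',t);cv2.imwrite('pics/side2.png',sd)
a=cv2.resize(sd[120:230,200:330],(520,440),interpolation=2)
b=cv2.resize(t[142:242,158:228],(280,400),interpolation=2)
o=np.zeros((440,800,3),np.uint8);o[:,:520]=a;o[:400,520:]=b
cv2.imwrite('pics/c4.png',o)
E
```

```text
t: 7.25
eef_pos: [567.9, 89.1, 225.8]
orientation: [2.374, 2.056, 0.002]
wrist_force: [-0.1, -0.5, -1.6]
gripper_width: 0.209
t: 8.25
eef_pos: [551.4, 217.0, 112.8]
orientation: [-2.378, -2.051, 0.006]
wrist_force: [-0.3, -0.0, -1.7]
gripper_width: 0.214
t 8.25 eef [551.4 217.  112.8] yaw -0.148 Rz [-0.0034 -0.0014 -1.    ] F [-0.3 -0.  -1.7] w 0.214
shift [ 1.4  0.3 52.6] turn about tool z -0.001
```

View pics/c4.png

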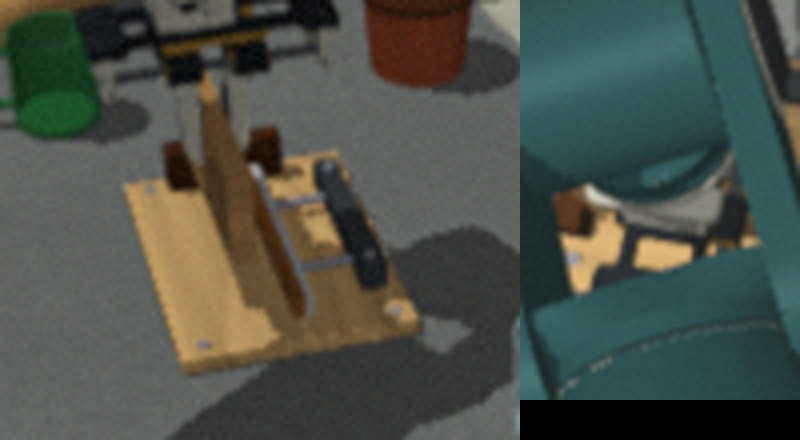

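The side view shows the board upright above the bed, parallel to the fence and clear in front of it (crop 230,190). The stop is behind it at (265,150) and the mug is well away. Lowering.

```bash
python3 -m handwheel '[[0,0,0.025,0,0,0,-1],[0,0,0.015,0,0,0,-1],[0,0,0.007,0,0,0,-1],[0,0,0.002,0,0,0,-1],[0,0,0.001,0,0,0,-1],[0,0,0,0,0,0,-1],[0,0,0,0,0,0,-1],[0,0,0,0,0,0,-1]]' 35
python3 -c "
from h import *
to(551.7,218.3,60.2,-0.147)"
```

```text
t: 9.35
eef_pos: [552.1, 218.4, 64.8]
orientation: [2.379, 2.052, 0.0]
wrist_force: [-0.3, -0.8, -2.0]
gripper_width: 0.214
t 9.35 eef [552.1 218.4  64.8] yaw -0.147 Rz [ 2.e-04  0.e+00 -1.e+00] F [-0.3 -0.8 -2. ] w 0.214
shift [-0.1 -0.3  4.6] turn about tool z -0.000
```

```bash
python3 -m handwheel '[[0,0,0.002,0,0,0,-1],[0,0,0.001,0,0,0,-1],[0,0,0.0005,0,0,0,-1],[0,0,0.0005,0,0,0,-1],[0,0,0.0003,0,0,0,-1],[0,0,0,0,0,0,-1],[0,0,0,0,0,0,-1],[0,0,0,0,0,0,-1]]' 35
python3 -c "
from h import *
to(551.7,218.3,60.2,-0.147)"
```

```text
t: 10.35
eef_pos: [552.0, 218.3, 60.3]
orientation: [-2.379, -2.052, 0.0]
wrist_force: [0.4, -0.8, -1.7]
gripper_width: 0.215
t 10.35 eef [552.  218.3  60.3] yaw -0.148 Rz [-0.  0. -1.] F [ 0.4 -0.8 -1.7] w 0.215
shift [-0.1 -0.3  0.1] turn about tool z -0.001
```

Not touching yet; a little lower.

```bash
python3 -m handwheel '[[0,0,0.0003,0,0,0,-1],[0,0,0.0003,0,0,0,-1],[0,0,0,0,0,0,-1],[0,0,0,0,0,0,-1],[0,0,0,0,0,0,-1],[0,0,0,0,0,0,-1],[0,0,0,0,0,0,-1],[0,0,0,0,0,0,-1]]' 35
python3 -m handwheel '[[0,0,0.0003,0,0,0,-1],[0,0,0.0002,0,0,0,-1],[0,0,0,0,0,0,-1],[0,0,0,0,0,0,-1],[0,0,0,0,0,0,-1],[0,0,0,0,0,0,-1],[0,0,0,0,0,0,-1],[0,0,0,0,0,0,-1]]' 35
```

```text
t: 11.35
eef_pos: [552.0, 218.3, 59.7]
orientation: [2.379, 2.052, -0.0]
wrist_force: [-0.4, 0.6, -1.8]
gripper_width: 0.213
t: 12.35
eef_pos: [552.1, 218.3, 59.6]
orientation: [2.379, 2.052, 0.0]
wrist_force: [-3.6, -1.2, 4.8]
gripper_width: 0.212
```

Bed contact found at z≈59.7. Ease off 0.2 mm and slide toward the end stop.

```bash
python3 -m handwheel '[[0,0,-0.0002,0,0,0,-1],[0.002,0,0,0,0,0,-1],[0.002,0,0,0,0,0,-1],[0.001,0,0,0,0,0,-1],[0.001,0,0,0,0,0,-1],[0,0,0,0,0,0,-1],[0,0,0,0,0,0,-1],[0,0,0,0,0,0,-1]]' 35
python3 -m handwheel '[[0.0005,0,0,0,0,0,-1],[0.0005,0,0,0,0,0,-1],[0.0005,0,0,0,0,0,-1],[0.0005,0,0,0,0,0,-1],[0,0,0,0,0,0,-1],[0,0,0,0,0,0,-1],[0,0,0,0,0,0,-1],[0,0,0,0,0,0,-1]]' 35
```

```text
t: 13.35
eef_pos: [553.1, 224.3, 59.6]
orientation: [2.379, 2.052, 0.001]
wrist_force: [0.5, -3.0, 4.8]
gripper_width: 0.211
t: 14.35
eef_pos: [553.3, 226.2, 59.6]
orientation: [2.379, 2.051, 0.0]
wrist_force: [-0.8, -4.5, 6.0]
gripper_width: 0.212
```

```bash
python3 -m handwheel '[[0,0,-0.0003,0,0,0,-1],[0.0005,0,0,0,0,0,-1],[0.0005,0,0,0,0,0,-1],[0,0,0,0,0,0,-1],[0,0,0,0,0,0,-1],[0,0,0,0,0,0,-1],[0,0,0,0,0,0,-1],[0,0,0,0,0,0,-1]]' 35
python3 -m handwheel '[[0.0005,0,0,0,0,0,-1],[0.0005,0,0,0,0,0,-1],[0,0,0,0,0,0,-1],[0,0,0,0,0,0,-1],[0,0,0,0,0,0,-1],[0,0,0,0,0,0,-1],[0,0,0,0,0,0,-1],[0,0,0,0,0,0,-1]]' 35
```

```text
t: 15.35
eef_pos: [553.2, 227.3, 59.6]
orientation: [-2.379, -2.052, 0.0]
wrist_force: [0.3, 0.2, -0.9]
gripper_width: 0.215
t: 16.35
eef_pos: [553.5, 228.2, 59.8]
orientation: [-2.379, -2.052, 0.0]
wrist_force: [0.1, 0.4, -2.4]
gripper_width: 0.216
```

```bash
python3 -m handwheel '[[0.0005,0,0,0,0,0,-1],[0.0005,0,0,0,0,0,-1],[0,0,0,0,0,0,-1],[0,0,0,0,0,0,-1],[0,0,0,0,0,0,-1],[0,0,0,0,0,0,-1],[0,0,0,0,0,0,-1],[0,0,0,0,0,0,-1]]' 35
python3 -m handwheel '[[0.0005,0,0,0,0,0,-1],[0.0005,0,0,0,0,0,-1],[0,0,0,0,0,0,-1],[0,0,0,0,0,0,-1],[0,0,0,0,0,0,-1],[0,0,0,0,0,0,-1],[0,0,0,0,0,0,-1],[0,0,0,0,0,0,-1]]' 35
```

```text
t: 17.35
eef_pos: [553.6, 229.1, 59.8]
orientation: [2.379, 2.052, -0.0]
wrist_force: [0.1, -3.8, -0.6]
gripper_width: 0.216
t: 18.35
eef_pos: [553.7, 229.2, 59.9]
orientation: [2.378, 2.051, -0.002]
wrist_force: [-3.8, -11.4, 3.9]
gripper_width: 0.213
```

Stop contact (11 N). Back off to a light touch, then advance toward the fence.

```bash
python3 -m handwheel '[[-0.0007,0,0,0,0,0,-1],[0,0.004,0,0,0,0,-1],[0,0.004,0,0,0,0,-1],[0,0.004,0,0,0,0,-1],[0,0.004,0,0,0,0,-1],[0,0.002,0,0,0,0,-1],[0,0,0,0,0,0,-1],[0,0,0,0,0,0,-1]]' 35
python3 -m handwheel '[[0,0.001,0,0,0,0,-1],[0,0.001,0,0,0,0,-1],[0,0.001,0,0,0,0,-1],[0,0.001,0,0,0,0,-1],[0,0,0,0,0,0,-1],[0,0,0,0,0,0,-1],[0,0,0,0,0,0,-1],[0,0,0,0,0,0,-1]]' 35
python3 -c "
from h import *
s=to(553.7,229.1,59.8,-0.147)
R=Ro.from_rotvec(s['orientation']).as_matrix();print('tool F',R.T@s['wrist_force'],s['torque'])"
```

```text
t: 19.35
eef_pos: [570.5, 226.5, 59.6]
orientation: [-2.378, -2.052, 0.004]
wrist_force: [-10.7, -7.6, 5.8]
gripper_width: 0.212
t: 20.35
eef_pos: [574.3, 225.9, 59.6]
orientation: [-2.378, -2.052, 0.005]
wrist_force: [-12.1, -6.8, 6.5]
gripper_width: 0.213
t 20.35 eef [574.3 225.9  59.6] yaw -0.147 Rz [-0.003  -0.0012 -1.    ] F [-12.1  -6.8   6.5] w 0.213
shift [  0.2 -20.9  -0.1] turn about tool z 0.000
tool F [ -8.47887397 -11.00534298  -6.46416293] [-1.22678878  2.52463552  0.70589879]
```

```bash
python3 -m handwheel '[[-0.0004,0,-0.0003,0,0,0,-1],[0,0,0,0,0,0,-1],[0,0,0,0,0,0,-1],[0,0,0,0,0,0,-1],[0,0,0,0,0,0,-1],[0,0,0,0,0,0,-1],[0,0,0,0,0,0,-1],[0,0,0,0,0,0,-1]]' 35
python3 - <<'E'
from h import *
s=to(553.7,229.1,59.8,-0.147)
R=Ro.from_rotvec(s['orientation']).as_matrix();print('tool F',R.T@s['wrist_force'],s['torque'])
sd=r.snapshot('side');cv2.imwrite('pics/side3.png',sd)
cv2.imwrite('pics/c5.png',cv2.resize(sd[140:225,220:320],(700,595),interpolation=2))
E
```

```text
t: 21.35
eef_pos: [575.3, 225.9, 60.0]
orientation: [-2.379, -2.052, 0.0]
wrist_force: [-3.7, -3.5, -3.4]
gripper_width: 0.212
t 21.35 eef [575.3 225.9  60. ] yaw -0.147 Rz [-1.e-04 -1.e-04 -1.e+00] F [-3.7 -3.5 -3.4] w 0.212
shift [  0.  -21.9   0.2] turn about tool z -0.000
tool F [-3.97701702 -3.19038515  3.36419504] [-0.80661322  0.65608896  0.12282841]
```

View pics/c5.png

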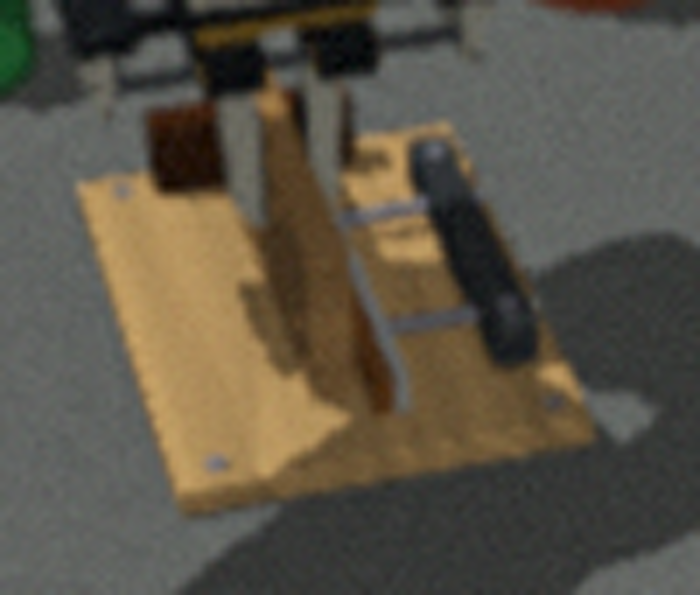

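The side crop shows the board's face about to meet, or just meeting, the fence strip (365,340). It is upright with its end at the stop (290,100). Continue with friction light.

```bash
python3 -m handwheel '[[0,0.001,0,0,0,0,-1],[0,0.001,0,0,0,0,-1],[0,0.001,0,0,0,0,-1],[0,0,0,0,0,0,-1],[0,0,0,0,0,0,-1],[0,0,0,0,0,0,-1],[0,0,0,0,0,0,-1],[0,0,0,0,0,0,-1]]' 35
cat >> h.py <<'E'
def st():
    s=to(553.7,229.1,59.8,-0.147)
    R=Ro.from_rotvec(s['orientation']).as_matrix();print('tool F',(R.T@s['wrist_force']).round(1),s['torque'].round(2))
E
python3 -c "
from h import *
st()"
python3 -m handwheel '[[0,0.001,0,0,0,0,-1],[0,0.001,0,0,0,0,-1],[0,0.001,0,0,0,0,-1],[0,0,0,0,0,0,-1],[0,0,0,0,0,0,-1],[0,0,0,0,0,0,-1],[0,0,0,0,0,0,-1],[0,0,0,0,0,0,-1]]' 35
python3 -c "
from h import *
st()"
```

```text
t: 22.4
eef_pos: [578.4, 225.4, 60.1]
orientation: [2.379, 2.052, 0.0]
wrist_force: [-3.1, -5.1, -1.5]
gripper_width: 0.214
t 22.40 eef [578.4 225.4  60.1] yaw -0.148 Rz [ 2.e-04 -1.e-04 -1.e+00] F [-3.1 -5.1 -1.5] w 0.214
shift [  0.  -25.    0.3] turn about tool z -0.001
tool F [-5.5 -2.3  1.5] [-0.93  0.64  0.09]
t: 23.4
eef_pos: [580.8, 225.1, 60.0]
orientation: [-2.379, -2.051, 0.001]
wrist_force: [-7.6, -3.4, 0.8]
gripper_width: 0.215
t 23.40 eef [580.8 225.1  60. ] yaw -0.148 Rz [-0.0013  0.     -1.    ] F [-7.6 -3.4  0.8] w 0.215
shift [  0.  -27.4   0.2] turn about tool z -0.001
tool F [-4.5 -7.  -0.8] [-0.91  1.56 -0.03]
```

```bash
python3 -m handwheel '[[0,0.0015,0,0,0,0,-1],[0,0.0015,0,0,0,0,-1],[0,0.0015,0,0,0,0,-1],[0,0.0015,0,0,0,0,-1],[0,0,0,0,0,0,-1],[0,0,0,0,0,0,-1],[0,0,0,0,0,0,-1],[0,0,0,0,0,0,-1]]' 35
python3 -c "
from h import *
st()"
python3 -m handwheel '[[0,0.001,0,0,0,0,-1],[0,0.001,0,0,0,0,-1],[0,0.001,0,0,0,0,-1],[0,0.001,0,0,0,0,-1],[0,0,0,0,0,0,-1],[0,0,0,0,0,0,-1],[0,0,0,0,0,0,-1],[0,0,0,0,0,0,-1]]' 35
python3 -c "
from h import *
st()"
```

```text
t: 24.4
eef_pos: [586.4, 224.2, 59.9]
orientation: [-2.378, -2.05, 0.002]
wrist_force: [-10.3, -3.6, 1.5]
gripper_width: 0.213
t 24.40 eef [586.4 224.2  59.9] yaw -0.148 Rz [-0.0021  0.     -1.    ] F [-10.3  -3.6   1.5] w 0.213
shift [  0.  -33.1   0.2] turn about tool z -0.001
tool F [-5.1 -9.7 -1.5] [-0.77  2.2  -0.22]
t: 25.4
eef_pos: [590.0, 223.7, 59.9]
orientation: [-2.378, -2.05, 0.004]
wrist_force: [-13.3, -4.0, 2.3]
gripper_width: 0.215
t 25.40 eef [590.  223.7  59.9] yaw -0.148 Rz [-0.003  0.    -1.   ] F [-13.3  -4.    2.3] w 0.215
shift [  0.  -36.7   0.2] turn about tool z -0.001
tool F [ -5.9 -12.6  -2.2] [-0.77  2.82 -0.25]
```

```bash
python3 -m handwheel '[[-0.0002,0.001,0,0,0,0,-1],[0,0.001,0,0,0,0,-1],[0,0.001,0,0,0,0,-1],[0,0.001,0,0,0,0,-1],[0,0,0,0,0,0,-1],[0,0,0,0,0,0,-1],[0,0,0,0,0,0,-1],[0,0,0,0,0,0,-1]]' 35
python3 - <<'E'
from h import *
st()
sd=r.snapshot('side');cv2.imwrite('pics/side4.png',sd)
cv2.imwrite('pics/c6.png',cv2.resize(sd[140:225,220:320],(700,595),interpolation=2))
# predicted pixels (in crop) of the bar's rear/front top edge at jig y=-100, z=37 for d=0..20
th=-.147;ex=np.array([np.cos(th),np.sin(th)]);ey=np.array([-ex[1],ex[0]])
for n in(0,10,15,20):
  for xo in(20,36):
    P=np.r_[np.array([566.5,216.1])+(xo+n)*ex-100*ey,37];print(n,xo,((proj('side',P)[0]-(220,140))*7).round(0))
E
```

```text
t: 26.4
eef_pos: [593.8, 223.1, 59.9]
orientation: [-2.377, -2.05, 0.004]
wrist_force: [-14.5, -2.5, 3.5]
gripper_width: 0.212
t 26.40 eef [593.8 223.1  59.9] yaw -0.148 Rz [-3.3e-03  3.0e-04 -1.0e+00] F [-14.5  -2.5   3.5] w 0.212
shift [  0.1 -40.5   0.2] turn about tool z -0.001
tool F [ -4.6 -14.   -3.5] [-0.55  3.05 -0.25]
0 20 [370. 382.]
0 36 [405. 376.]
10 20 [392. 378.]
10 36 [426. 372.]
15 20 [402. 376.]
15 36 [437. 370.]
20 20 [413. 374.]
20 36 [448. 368.]
```

View pics/c6.png

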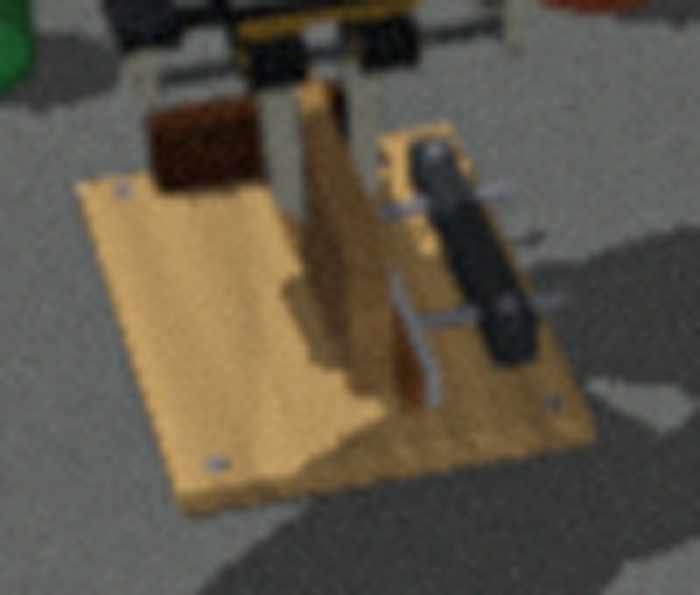

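Side crop: the fence's rear end corner moved from about (410,375) to (440,372). The calibration predicts 437 for 15 mm, so the fence is near mid-travel. I'll ease the bed and stop loads to trim friction, then check the fence numerically.

```bash
python3 -m handwheel '[[-0.0002,0,-0.00015,-0.003,0,0,-1],[0,0,0,0,0,0,-1],[0,0,0,0,0,0,-1],[0,0,0,0,0,0,-1],[0,0,0,0,0,0,-1],[0,0,0,0,0,0,-1],[0,0,0,0,0,0,-1],[0,0,0,0,0,0,-1]]' 35
python3 - <<'E'
from h import *
st()
sd=r.snapshot('side');cv2.imwrite('pics/side5.png',sd)
# grey bar saturation profile along rows near its end
for f in('side0','side3','side4','side5'):
    im=cv2.imread(f'pics/{f}.png');S=cv2.cvtColor(cv2.GaussianBlur(im,(3,3),0),cv2.COLOR_BGR2HSV)[...,1].astype(int)
    o=[]
    for v in range(188,197):
        row=255-S[v,268:290].astype(float);w=np.clip(row-row.max()+60,0,None);o.append((w*np.arange(268,290)).sum()/w.sum())
    print(f,np.round(o,1))
E
```

```text
t: 27.45
eef_pos: [593.8, 223.0, 59.9]
orientation: [-2.379, -2.051, 0.0]
wrist_force: [-12.4, 0.1, 0.7]
gripper_width: 0.215
t 27.45 eef [593.8 223.   59.9] yaw -0.148 Rz [-2.e-04  2.e-04 -1.e+00] F [-12.4   0.1   0.7] w 0.215
shift [  0.1 -40.6   0.1] turn about tool z -0.001
tool F [ -1.7 -12.3  -0.7] [-0.21  2.79 -0.23]
side0 [274.9 275.2 275.8 276.1 276.5 276.8 277.  277.  277. ]
side3 [274.8 275.  275.5 275.9 276.4 276.8 276.9 277.  277.1]
side4 [279.9 279.8 280.1 280.6 280.9 281.2 281.4 281.5 281.5]
side5 [280.5 280.1 280.2 280.6 280.9 281.2 281.4 281.4 281.5]
```

```bash
python3 -m handwheel '[[0,0,0,0,0,0,-1],[0,0,0,0,0,0,-1],[0,0,0,0,0,0,-1],[0,0,0,0,0,0,-1],[0,0,0,0,0,0,-1],[0,0,0,0,0,0,-1],[0,0,0,0,0,0,-1],[0,0,0,0,0,0,-1]]' 35
python3 -c "
from h import *
st();cv2.imwrite('pics/side6.png',r.snapshot('side'))"
```

```text
t: 28.5
eef_pos: [593.8, 223.1, 59.9]
orientation: [-2.379, -2.051, 0.0]
wrist_force: [-13.1, 1.2, 1.1]
gripper_width: 0.216
t 28.50 eef [593.8 223.1  59.9] yaw -0.148 Rz [-2.e-04  2.e-04 -1.e+00] F [-13.1   1.2   1.1] w 0.216
shift [  0.1 -40.6   0.1] turn about tool z -0.001
tool F [ -0.8 -13.1  -1.1] [-0.28  2.78 -0.22]
```

View pics/side6.png

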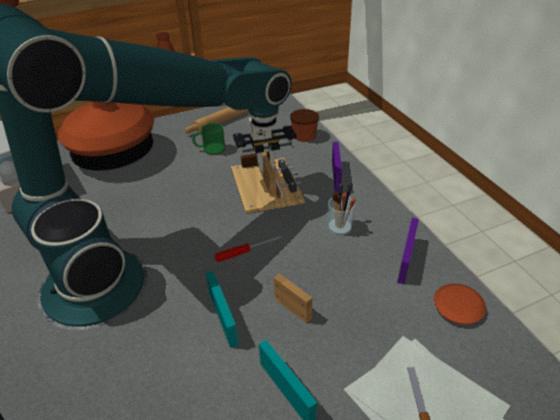

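The scene is undisturbed: short board at (293,297), mug (210,138), jar (341,212) and screwdriver (240,250) are all where they were. Contact with the stop has become very light, so I restore a touch of it and hold.

```bash
python3 -m handwheel '[[0.0002,0,0,0,0,0,-1],[0,0,0,0,0,0,-1],[0,0,0,0,0,0,-1],[0,0,0,0,0,0,-1],[0,0,0,0,0,0,-1],[0,0,0,0,0,0,-1],[0,0,0,0,0,0,-1],[0,0,0,0,0,0,-1]]' 35
python3 -c "
from h import *
st()"
```

```text
t: 29.55
eef_pos: [593.8, 223.1, 59.9]
orientation: [-2.379, -2.051, 0.001]
wrist_force: [-13.6, -1.7, 1.3]
gripper_width: 0.215
t 29.55 eef [593.8 223.1  59.9] yaw -0.148 Rz [-3.e-04 -1.e-04 -1.e+00] F [-13.6  -1.7   1.3] w 0.215
shift [  0.1 -40.6   0.1] turn about tool z -0.001
tool F [ -3.7 -13.2  -1.2] [-0.52  2.93 -0.26]
```

```bash
python3 -c "
from rig import r
print(r.finish_job())"
```

```text
the job is handed in; nothing more can be done
None
```

The long pine board is standing on its edge on the jig's bed, end against the stop and pressed against the sprung fence. I handed the job in at about 29.6 s, with the 35 N grip and the push still on.

**Fence position:** in the picture it is pushed back about 14 mm, and the force and reach readings suggest about 15 mm. Either way it is about halfway and well short of the end of its travel.

**Push:** the wrist reads 13.2 N along the pressing direction, which is more than the 10 N asked. I put the extra 2–3 N down to friction at the stop and bed, leaving about 10–10.5 N on the fence; that split is my estimate, not a direct measurement.

**Contacts:** the wrist reads about 4 N against the stop and about 3 N down on the bed. The board is upright to within 0.001 rad and lined up with the jig as I measured it, to about 0.001 rad.

**Other things:** the last side picture shows the short board, mug, jar and screwdriver where they were, and the look-alikes too. I could not check from the top camera, because the arm covers most of the jig there.

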